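# Tip the standing offcut onto the stop board and slide it to the stop

## Robot

A 6-joint arm with a two-finger parallel gripper is mounted at the origin on a cart in front of the work surface, level with it; the furniture and walls round the work are solid. World frame = base frame: x ahead of the robot, y to its left, z up, the work surface at z = 0. Lengths are in m, angles in rad, forces in N, time in s.
With the tool pointing down it reaches from about 0.3 to 0.75 m from the base axis. Payload 8.5 kg.
Tool frame: the origin (TCP) lies on the centre line of the jaws, within the pads' length; the fingertips stand tcp_to_tips ahead of it and the grasp point (between the pads) lies 3 mm ahead of it (tcp_to_tips is the distance from the TCP to the fingertips, in m); z points along the fingers, y is the line along which they close (so a half turn about z gives the same grasp; the last joint's range is limited). The gripper opens to 85 mm and grips with 20 to 120 N. Pads are 22 mm wide; open, the fingers measure 114 mm over their backs; the gripper's body (76 mm by 85 mm) begins 54 mm behind the grasp point. The pads swing forward as they close: fully open they stand 13 mm farther back than shut.
Start: joints at [-1.561, 0.381, 1.297, -0, 1.464, -0.215], TCP at [0.123, -0.536, 0.253] pointing down, gripper open.
Joint ranges: [-3.11, 3.11], [-0.89, 2.33], [0.22, 2.48], [-1.42, 4.56], [0.17, 2.85], [-2.88, 2.88]. Speed limits (rad/s): [2.39, 2.39, 3.14, 3.14, 3.14, 3.14].

## Interface

Orientations are given as a unit quaternion [x, y, z, w].
In Python, from bench import * gives the robot as it stands. The module is installed in compiled form; this text tells all that it offers.
- The arm moves only by the shell command python3 -m creep 'ROWS' [FORCE]. ROWS is JSON, a list of rows, each a list of 5 numbers: the shift along the world's x, y, z in m, then the turn about the world's z in rad, then the opening, from 0 (shut) to 1 (fully open). A call has 1 to 12 rows; each row shifts and turns the commanded pose from where the row before left it; what a row does not reach is not made up. A row lasts 1/8 s, in which the tool goes at most 62.5 mm and 10.7 degrees, less where a joint would pass 70% of its speed; a pose out of reach is approached as far as the arm can. A call is refused whole if a number of a shift passes 0.0625 or a number of a turn 0.188, either way. A call with a gripper value outside its range is refused whole. The fingers move at their own pace and stop on an object; FORCE is the grip in N (left out, the last holds). Time passes only in rows, so rows that do not move let the fingers close. It gives the time, the measured TCP pose, the force, the opening and the grip force at its end, in the units of the state.
- observe(): the state, without advancing time (a new reading comes with each control period).
- capture(name): name is "scene" or "top" or "wrist"; returns (picture, depth): 400x640x3 uint8, blue, green, red; 400x640 float32, m along the optical axis (not along the pixel's ray), 0 where there is no reading.
- camera_info(name): a dict with "fx", "fy", "cx", "cy" (pixels), "R" (3x3) and "t" (3): a world point X has camera coordinates R X + t. Camera axes: x right, y down, z forward; pixel columns grow to the right and rows downward; lengths in m; the calibration is good to about 2 mm. A picture is of the moment at which its call begins: read the wrist's pose just before it. camera_info takes no time and is no camera call; for the wrist camera it gives the pose at the moment of the call.
- hand_in(): hands the job in; it is judged then, once.
The state is a dict: "time_s": time; "joint_positions": joint angles; "dq": joint speeds; "joint_efforts": joint torques, N m; "ee_pos": TCP position; "ee_rot": TCP orientation; "contact_force": force on the tool from outside, world axes, zero at the start; "moment": the same for the moment, N m; "gripper_width": opening from 0.0 (shut) to 1.0 (fully open); "grip_force": force on a finger pad.
Only numpy, scipy, OpenCV 4.12 (cv2) and the standard library are available. Lean on these libraries where they do the work, as an engineer would, in place of code of your own. Each camera call takes 0.05 s, during which the arm holds its last target. There are 200 camera calls.

## Task

The oak offcut stands on end at the open end of the stop board: push it over so that it falls flat on its broad face inside the outlined bay, top end towards the stop, then push it along until that end butts against the stop, still lying inside the outline, ready for planing. Only push it with the fingers, without squeezing or lifting it and without ramming it hard into the stop, and leave the glue bottle, tape measure and sanding block where they are.

Things in the scene. Friction and masses are not known exactly. Their poses are not given: they have to be found in the camera images.
- stop_board: plywood board fixed to the bench, 300 x 170 mm, top 12 mm above the bench; place and heading vary. Origin: centre of its underside; x along its length towards the stop, y across. Thin flush dark lines outline the bay before the stop: inner edges at y = -55 and +55 mm and at x = -125 mm
- stop_face (a point): middle of the stop's working face, at the board's top (board's x = +120 mm, y = 0, same axes as the board). The stop is a dark wooden strip across the board's +x end, 25 x 130 mm, standing 10 mm above the board's top
- oak_block: loose oak offcut, 60 x 130 x 25 mm along its own x, y, z, about 0.14 kg. Origin: centre of one broad face (z from 0 to 25 mm). Starts standing on end on the board, 130 mm tall (own y up, own z towards the stop), a little askew, inside the bay near its x = -125 mm line; tipped towards the stop it lands 60 to 80 mm short of it
- block_top (a point): centre of the offcut's end that starts at the top (its axes are the offcut's)
- block_foot (a point): centre of the offcut's end that starts at the bottom, on the board (its axes are the offcut's)
- block_mid (a point): middle of the offcut: 65 mm above the board while it stands, 12.5 mm above it when it lies flat
- glue_bottle: standing glue bottle, 46 x 70 x 168 mm, beside the board, origin at the centre of its underside; bystander
- tape_measure: tape measure standing on edge, 38 x 91 x 69 mm, beside the board, origin under it; bystander
- sanding_block: sanding block lying flat, 64 x 112 x 31 mm, beside the board, origin at the centre of its underside; bystander

How it is judged:
On the way:
1. the offcut has fallen flat on a broad face inside the outlined bay, top end towards the stop (angle between the z axis of oak_block and the z axis of stop_board, either way round below 0.1 rad and z of block_mid in the frame of stop_board between 0.02 and 0.03 m and y of block_top in the frame of stop_board between -0.027 and 0.027 m and y of block_foot in the frame of stop_board between -0.027 and 0.027 m and x of block_foot in the frame of stop_board above -0.128 m and x of block_top in the frame of stop_board between 0 and 0.124 m and linear speed of oak_block below 0.02 m/s), for 0.2 s.
At the end, for the whole second after the job is handed in: the offcut lies flat on a broad face (within 0.1 rad) on the board, inside the outline (the middles of both ends within 27 mm of the bay's centre line), the middle of its top end within 8 mm of the stop's face, at rest (angle between the z axis of oak_block and the z axis of stop_board, either way round below 0.1 rad and z of block_mid in the frame of stop_board between 0.02 and 0.03 m and y of block_top in the frame of stop_board between -0.027 and 0.027 m and y of block_foot in the frame of stop_board between -0.027 and 0.027 m and x of block_foot in the frame of stop_board above -0.128 m and x of block_top in the frame of stop_board between 0.112 and 0.124 m and linear speed of oak_block below 0.02 m/s); the robot touches nothing.
It fails at once if the offcut is lifted: its middle more than 100 mm above the bench (it stands at 77 mm) (height (world z) of block_mid above 0.1 m).
It fails at once if the lying offcut is lifted or carried (flat, but raised more than 15 mm) (angle between the z axis of oak_block and the z axis of stop_board, either way round below 0.1 rad and height (world z) of block_mid above 0.04 m).
It fails at once if the offcut is squeezed or rammed by the fingers (more than 40 N) (contact force between the fingers and oak_block above 40 N).
It fails at once if the glue bottle, tape measure or sanding block is moved more than 15 mm (distance of any of glue_bottle, tape_measure, sanding_block from where it was at the start of the episode above 0.015 m).
It also fails if it takes over 37 s, if anything falls off the work surface, if the arm or the gripper's body presses on something with over 40 N, if the wrist force passes 120 N, or if a joint passes its speed limit or range.

## Working session

There is one attempt and no reset: what is moved stays moved. The work goes in short steps, Python scripts to look and compute and a shell command to move; the robot and the scene stay as the last step left them, time stands still between calls to the robot, and variables do not carry over. Pictures are saved under pics/ and viewed, at most 10 in all, crops included, and the job is handed in when it is done.

```bash
mkdir -p pics; python3 - <<'E'
from bench import *
import cv2,numpy as np
s=observe();print({k:np.round(v,3).tolist() for k,v in s.items()})
for n in ["scene","top"]:
    p,d=capture(n);cv2.imwrite(f"pics/{n}0.png",p);np.savez(f"{n}0.npz",p=p,d=d)
    c=camera_info(n);print(n,c)
E
```

```text
{'time_s': 0.0, 'joint_positions': [-1.561, 0.381, 1.298, 0.0, 1.464, -0.215], 'dq': [-0.001, -0.001, -0.001, 0.002, 0.0, -0.0], 'joint_efforts': [0.002, -44.846, -23.128, -0.0, 0.005, -0.0], 'ee_pos': [0.123, -0.536, 0.253], 'ee_rot': [0.994, 0.112, 0.0, -0.001], 'contact_force': [0.035, 0.233, -0.619], 'moment': [-0.001, -0.045, 0.006], 'grip_force': 0.0, 'gripper_width': 1.005}
scene {'fx': 362.0656162477489, 'fy': 362.0656162477489, 'cx': 320.36545862991767, 'cy': 202.57553846124506, 'R': array([[-0.67410994, -0.73858702,  0.00806285],
       [-0.48410623,  0.43354762, -0.76005107],
       [ 0.55786822, -0.51626125, -0.64981333]]), 't': array([0.45104699, 0.36080393, 0.60220499])}
top {'fx': 498.5702916641158, 'fy': 498.5702916641158, 'cx': 311.47351332448085, 'cy': 190.61553237734316, 'R': array([[-0.01439439, -0.99987875, -0.0059395 ],
       [-0.99770272,  0.01475582, -0.06611765],
       [ 0.06619728,  0.00497413, -0.99779416]]), 't': array([0.04628179, 0.63831815, 1.20056309])}
```

View pics/scene0.png

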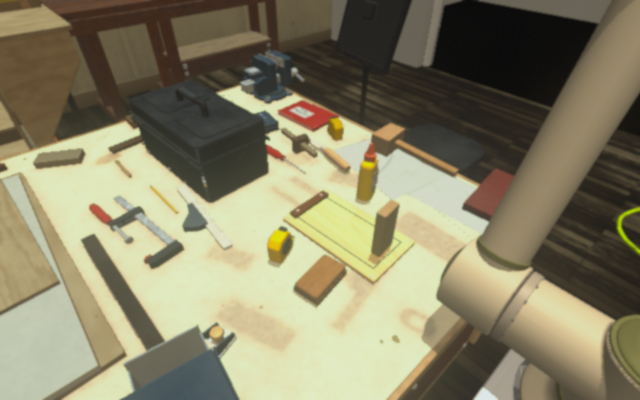

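View pics/top0.png

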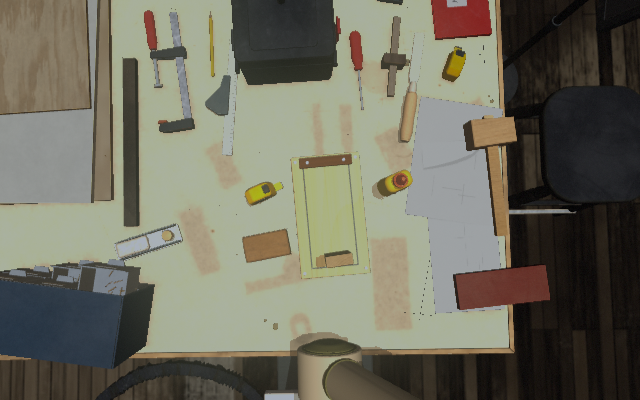

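The top view shows the board, with corners near (291,158), (357,153), (369,272) and (303,278). The stop is at the image top, which is world +x. The standing block is near (338,260), the bottle at (395,182), the tape at (262,192) and the sanding block at (267,246).

```bash
cat > h.py <<'E'
from bench import *
import cv2,numpy as np
def ray(c,u,v,z):
    u=np.atleast_1d(u).astype(float);v=np.atleast_1d(v).astype(float)
    d=np.stack([(u-c['cx'])/c['fx'],(v-c['cy'])/c['fy'],np.ones_like(u)],1)@c['R']
    o=-c['R'].T@c['t']; return o+d*((z-o[2])/d[:,2])[:,None]
def cloud(c,d):
    v,u=np.mgrid[0:400,0:640]
    p=np.stack([(u-c['cx'])/c['fx']*d,(v-c['cy'])/c['fy']*d,d],-1)
    return (p-c['t'])@c['R']
E
python3 - <<'E'
from h import *
c=camera_info("top");f=np.load("top0.npz");p,d=f['p'],f['d']
P=cloud(c,d);Z=P[...,2]
print("bench z",np.median(Z[285:300,250:290]),"board z",np.median(Z[190:240,320:345]))
box=np.zeros((400,640),bool);box[140:290,280:385]=1
hsv=cv2.cvtColor(p,cv2.COLOR_BGR2HSV)
print("hsv board",hsv[220,330],"bench",hsv[290,280],"stop",hsv[161,326],"blk",hsv[260,338])
b=box&(hsv[...,1]>hsv[220,330][1]-25)&(np.abs(hsv[...,0].astype(int)-int(hsv[220,330][0]))<5)&(d>0)
b=cv2.morphologyEx(b.astype(np.uint8),cv2.MORPH_CLOSE,np.ones((15,15)))
n,l,st,ce=cv2.connectedComponentsWithStats(b);k=1+st[1:,4].argmax()
cn=max(cv2.findContours((l==k).astype(np.uint8),0,1)[0],key=cv2.contourArea)
r=cv2.boxPoints(cv2.minAreaRect(cn));w=ray(c,r[:,0],r[:,1],.012)[:,:2]
print("board px",r.round(1).tolist(),"w",w.round(4).tolist(),np.linalg.norm(np.diff(w,axis=0),axis=1))
# stop
s=box&(hsv[...,2]<hsv[161,326][2]+40)&(np.arange(400)[:,None]<172)
n,l,st,ce=cv2.connectedComponentsWithStats(s.astype(np.uint8));k=1+st[1:,4].argmax()
cn=max(cv2.findContours((l==k).astype(np.uint8),0,1)[0],key=cv2.contourArea)
r=cv2.boxPoints(cv2.minAreaRect(cn));w=ray(c,r[:,0],r[:,1],.022)[:,:2];print("stop",r.round(1).tolist(),w.round(4).tolist(),np.linalg.norm(np.diff(w,axis=0),axis=1))
# block top by depth
def obj(m,z,name):
    n,l,st,ce=cv2.connectedComponentsWithStats(m.astype(np.uint8));k=1+st[1:,4].argmax()
    cn=max(cv2.findContours((l==k).astype(np.uint8),0,1)[0],key=cv2.contourArea)
    r=cv2.boxPoints(cv2.minAreaRect(cn));w=ray(c,r[:,0],r[:,1],z)[:,:2]
    print(name,"n",st[k,4],"z",np.median(Z[l==k]).round(4),"c",w.mean(0).round(4),w.round(4).tolist(),np.linalg.norm(np.diff(w,axis=0),axis=1).round(4))
obj(box&(Z>.128)&(Z<.16)&(np.arange(400)[:,None]>230),.142,"block")
def sub(a,b_,e,f_):
    m=np.zeros((400,640),bool);m[a:b_,e:f_]=1;return m
obj(sub(160,205,370,420)&(Z>.03),.1,"bottle")
obj(sub(170,215,235,290)&(Z>.03),.069,"tape")
obj(sub(220,275,235,298)&(Z>.018),.031,"sand")
cv2.imwrite("pics/c.png",cv2.resize(p[140:290,230:430],(800,600),interpolation=cv2.INTER_CUBIC))
E
```

```text
bench z 0.0010055685533248613 board z 0.012714908959745315
hsv board [ 35  62 178] bench [ 38  40 177] stop [ 14 128 112] blk [ 19 105 161]
board px [[280.0, 140.0], [384.0, 140.0], [384.0, 289.0], [280.0, 289.0]] w [[0.7668, 0.1135], [0.7629, -0.1449], [0.3968, -0.1361], [0.4003, 0.1172]] [0.25842161 0.36613576 0.25337247]
stop [[297.8999938964844, 157.60000610351562], [351.20001220703125, 152.8000030517578], [352.79998779296875, 170.6999969482422], [299.5, 175.5]] [[0.7207, 0.0692], [0.7307, -0.062], [0.6865, -0.0651], [0.6765, 0.0658]] [0.13164621 0.04429849 0.13133062]
block n 325 z 0.1426 c [ 0.4783 -0.0216] [[0.4866, 0.0098], [0.4955, -0.0492], [0.4701, -0.053], [0.4612, 0.006]] [0.0597 0.0257 0.0597]
bottle n 582 z 0.1169 c [ 0.6494 -0.1565] [[0.6545, -0.1123], [0.6843, -0.1848], [0.6443, -0.2006], [0.6146, -0.1283]] [0.0783 0.043  0.0781]
tape n 460 z 0.0646 c [0.6343 0.1599] [[0.6416, 0.1989], [0.6658, 0.136], [0.6269, 0.1209], [0.6028, 0.1837]] [0.0673 0.0418 0.0672]
sand n 1184 z 0.0305 c [0.5079 0.1485] [[0.5289, 0.2086], [0.5489, 0.1004], [0.4868, 0.0887], [0.4669, 0.1964]] [0.11   0.0632 0.1096]
```

View pics/c.png

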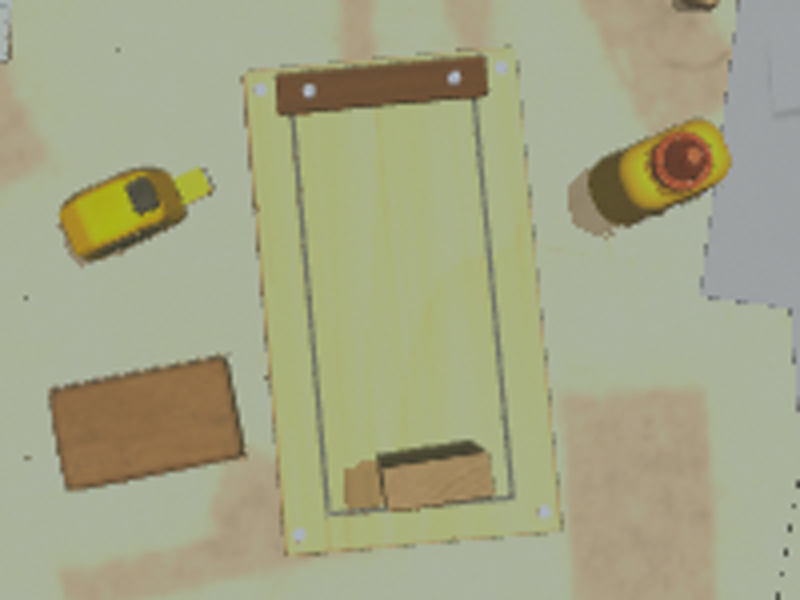

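The enlarged crop (4x, origin 230,140) shows the board corners at (245,71), (517,46), (561,528) and (287,553). The stop's front edge runs from (279,115) to (488,95). The bay line corners are (330,514) and (512,497). The block is upright, a few degrees askew, and towards the right line.

```bash
python3 - <<'E'
from h import *
import bench
print([n for n in dir(bench) if not n.startswith('_')],getattr(bench,'tcp_to_tips',None),observe().get('tcp_to_tips'))
c=camera_info("top")
q=lambda L,z:ray(c,*[230+np.array(L)[:,0]/4-.4,140+np.array(L)[:,1]/4-.4],z)[:,:2]
B=q([(245,71),(517,46),(561,528),(287,553)],.012);print("board",B.round(4).tolist(),np.linalg.norm(B-np.roll(B,1,0),axis=1).round(4))
C=B.mean(0);ax=(B[0]+B[1]-B[2]-B[3]);th=np.arctan2(ax[1],ax[0])
I=q([(330,514),(512,497),(293,116),(475,99)],.012)
R=np.array([[np.cos(th),np.sin(th)],[-np.sin(th),np.cos(th)]])
f=lambda w:((np.array(w)-C)@R.T).round(4).tolist()
print("C",C,"th",th,"lines",f(I),"stop",f([[.6865,-.0651],[.6765,.0658]]))
blk=[[0.4866,0.0098],[0.4955,-0.0492],[0.4701,-0.053],[0.4612,0.006]]
print("block",f(blk),"c",f(np.mean(blk,0)))
np.savez("board.npz",C=C,th=th)
E
```

```text
['IKError', 'camera_info', 'capture', 'hand_in', 'observe', 'tcp_to_tips'] 0.022 None
board [[0.723, 0.087], [0.736, -0.0819], [0.4393, -0.1026], [0.4265, 0.0648]] [0.2973 0.1694 0.2975 0.1679]
C [ 0.5812117 -0.0081999] th 0.07218025862902977 lines [[-0.1278, 0.0558], [-0.1271, -0.0559], [0.1177, 0.0574], [0.1185, -0.0557]] stop [[0.1009, -0.0643], [0.1004, 0.0669]]
block [[-0.0931, 0.0248], [-0.0884, -0.0347], [-0.1141, -0.0367], [-0.1187, 0.0228]] c [-0.1036, -0.0059]
```

```bash
python3 -m creep '[[0.023,0.042,0,-0.006,0.3],[0.023,0.042,0,-0.006,0.3],[0.023,0.042,0,-0.006,0.3],[0.023,0.042,0,-0.006,0.3],[0.023,0.042,0,-0.006,0.3],[0.023,0.042,0,-0.006,0.3],[0.023,0.042,0,-0.006,0.3],[0.023,0.042,0,-0.006,0.3],[0.023,0.042,0,-0.006,0.3],[0.023,0.042,0,-0.006,0.3],[0.023,0.042,0,-0.006,0.3],[0.023,0.042,0,-0.006,0.3]]' 20
python3 -m creep '[[0,0,-0.04,0,0.3],[0,0,-0.04,0,0.3],[0,0,-0.04,0,0.3],[0,0,0,0,0.3]]'
```

```text
time_s: 1.6
ee_pos: [0.3991, -0.0306, 0.2532]
ee_rot: [0.997, 0.076, -0.0, 0.0]
contact_force: [1.0, -0.5, 0.5]
gripper_width: 0.301
grip_force: 0.0
time_s: 2.1
ee_pos: [0.3974, -0.0317, 0.1318]
ee_rot: [0.997, 0.076, -0.003, -0.001]
contact_force: [0.9, 0.6, -0.6]
gripper_width: 0.303
grip_force: 0.0
```

```bash
python3 -m creep '[[0.016,0.002,0,0,0.3],[0.016,0.002,0,0,0.3],[0.014,0.002,0,0,0.3],[0,0,0,0,0.3]]'
python3 - <<'E'
from h import *
p,d=capture("scene");cv2.imwrite("pics/s1.png",cv2.resize(p[150:300,250:450],(800,600),interpolation=cv2.INTER_CUBIC))
E
```

```text
time_s: 2.6
ee_pos: [0.4454, -0.0262, 0.1341]
ee_rot: [0.997, 0.077, 0.001, 0.0]
contact_force: [-0.1, 0.1, 0.2]
gripper_width: 0.302
grip_force: 0.0
```

View pics/s1.png

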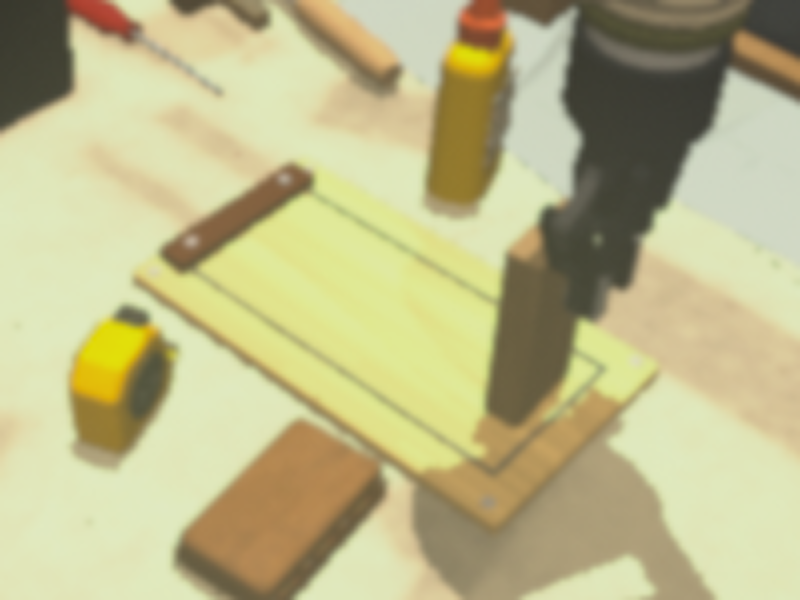

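The scene crop shows the block still standing at (535,330), with the fingertips at (590,290) behind its upper part, as planned.

```bash
python3 -m creep '[[0.005,0.0007,0,0,0.3],[0.004,0.0006,0,0,0.3],[0.004,0.0006,0,0,0.3],[0.004,0.0006,0,0,0.3],[0.004,0.0006,0,0,0.3],[0.004,0.0006,0,0,0.3]]'
python3 -m creep '[[0.004,0.0006,0,0,0.3],[0.004,0.0006,0,0,0.3],[0.004,0.0006,0,0,0.3],[0.004,0.0006,0,0,0.3],[0,0,0,0,0.3],[0,0,0,0,0.3],[0,0,0,0,0.3]]'
python3 - <<'E'
from h import *
p,d=capture("scene");cv2.imwrite("pics/s2.png",cv2.resize(p[150:300,250:450],(800,600),interpolation=cv2.INTER_CUBIC))
E
```

```text
time_s: 3.4
ee_pos: [0.4699, -0.0224, 0.1333]
ee_rot: [0.997, 0.076, -0.0, -0.0]
contact_force: [-0.4, 0.1, -0.3]
gripper_width: 0.299
grip_force: 0.0
time_s: 4.28
ee_pos: [0.4855, -0.02, 0.1333]
ee_rot: [0.997, 0.076, -0.0, -0.0]
contact_force: [0.0, 0.4, -0.6]
gripper_width: 0.3
grip_force: 0.0
```

View pics/s2.png

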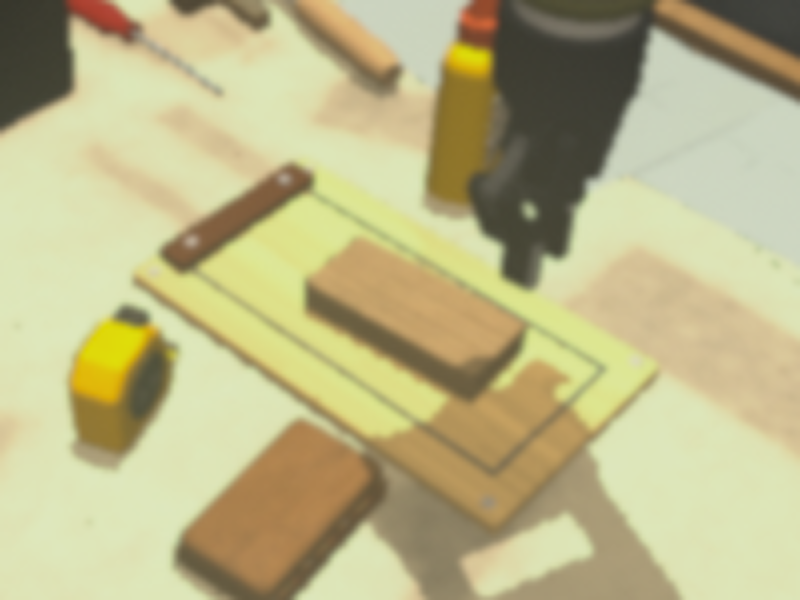

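The block lies flat inside the bay: its foot end is near (495,365) and its top end near (335,270). I'll back off, lower behind the foot and measure.

```bash
python3 -m creep '[[-0.025,0,0,0,0.3],[-0.025,0,0,0,0.3],[-0.01,0,-0.03,0,0.3],[0,0,-0.03,0,0.3],[0,0,-0.02,0,0.3],[0,0,0,0,0.3]]'
cat > m.py <<'E'
from h import *
import sys
c=camera_info("top");p,d=capture("top");P=cloud(c,d);Z=P[...,2]
g=np.load("board.npz");C,th=g['C'],float(g['th'])
R=np.array([[np.cos(th),np.sin(th)],[-np.sin(th),np.cos(th)]])
X=(P[...,:2]-C)@R.T
hsv=cv2.cvtColor(p,cv2.COLOR_BGR2HSV)
m=(np.abs(X[...,1])<.07)&(X[...,0]>-.12)&(X[...,0]<.122)&(Z>.028)&(Z<.046)&(hsv[...,1]>60)
n,l,st,ce=cv2.connectedComponentsWithStats(m.astype(np.uint8));k=1+st[1:,4].argmax()
cn=max(cv2.findContours((l==k).astype(np.uint8),0,1)[0],key=cv2.contourArea)
r=cv2.boxPoints(cv2.minAreaRect(cn));w=ray(c,r[:,0],r[:,1],.037)[:,:2]
b=(w-C)@R.T;b=b[b[:,0].argsort()]
print("z",np.median(Z[l==k]).round(4),"px",st[k].tolist(),"dims",np.linalg.norm(np.diff(w,axis=0),axis=1).round(4))
ft,tp=b[:2].mean(0),b[2:].mean(0)
print("foot(b)",ft.round(4),"top(b)",tp.round(4),"foot(w)",(ft@R+C).round(4),"yaw w",np.arctan2(*(tp-ft)[::-1])+th)
t=observe();print(t['time_s'],t['ee_pos'],"tcp(b)",((np.array(t['ee_pos'][:2])-C)@R.T).round(4))
cv2.imwrite(sys.argv[1],cv2.resize(p[140:290,230:430],(800,600),interpolation=cv2.INTER_CUBIC))
E
python3 m.py pics/t3.png
```

```text
time_s: 5.08
ee_pos: [0.4251, -0.0199, 0.0526]
ee_rot: [0.997, 0.076, -0.001, -0.001]
contact_force: [0.2, -0.2, 0.1]
gripper_width: 0.298
grip_force: 0.0
z 0.0376 px [316, 194, 32, 57, 1342] dims [0.0602 0.1298 0.0598]
foot(b) [-0.0844 -0.0046] top(b) [0.0451 0.0042] foot(w) [ 0.4973 -0.0189] yaw w 0.13990499098731674
5.125 [ 0.42555919 -0.02006978  0.05339402] tcp(b) [-0.1561 -0.0006]
```

View pics/t3.png

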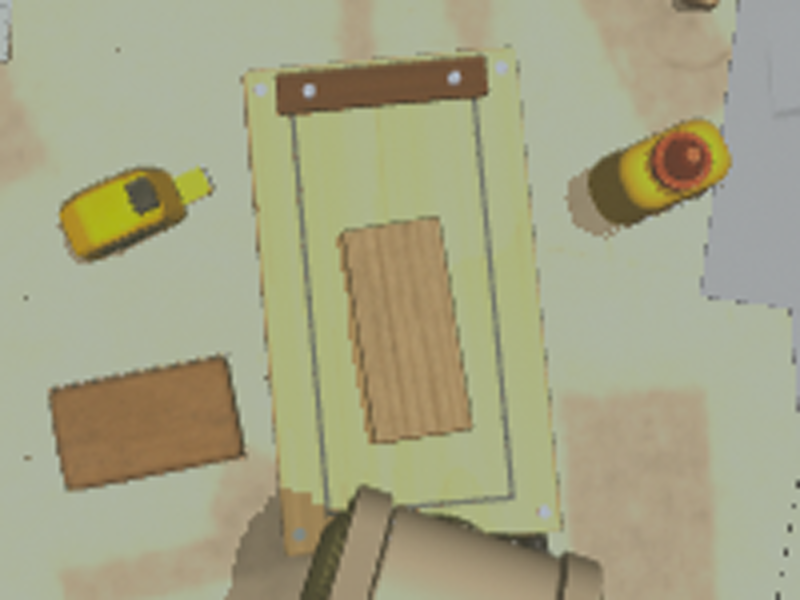

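The top crop shows the block flat in the bay, spanning (340,235) to (470,430), well inside the lines. I'll square the tool to the board, lower it and approach the foot.

```bash
python3 -m creep '[[0,-0.004,-0.011,-0.075,0.3],[0,0,0,0,0.3],[0.015,0.0011,0,0,0.3],[0.015,0.0011,0,0,0.3],[0.015,0.0011,0,0,0.3],[0.008,0.0006,0,0,0.3],[0,0,0,0,0.3]]'
python3 -m creep '[[0.005,0.0004,0,0,0.3],[0.005,0.0004,0,0,0.3],[0.005,0.0004,0,0,0.3],[0.005,0.0004,0,0,0.3],[0,0,0,0,0.3]]'
```

```text
time_s: 6.0
ee_pos: [0.4788, -0.0201, 0.0427]
ee_rot: [0.999, 0.039, 0.0, 0.0]
contact_force: [-0.7, -0.0, -0.7]
gripper_width: 0.299
grip_force: 0.0
time_s: 6.62
ee_pos: [0.4992, -0.0186, 0.0423]
ee_rot: [0.999, 0.039, 0.0, 0.0]
contact_force: [0.2, -0.1, 0.2]
gripper_width: 0.295
grip_force: 0.0
```

```bash
python3 -m creep '[[0.006,0.0004,0,0,0.3],[0.006,0.0004,0,0,0.3],[0.006,0.0004,0,0,0.3],[0.006,0.0004,0,0,0.3],[0.006,0.0004,0,0,0.3],[0.006,0.0004,0,0,0.3],[0.006,0.0004,0,0,0.3],[0.004,0.0003,0,0,0.3],[0,0,0,0,0.3]]'
python3 m.py pics/t4.png
```

```text
time_s: 7.75
ee_pos: [0.545, -0.0155, 0.0424]
ee_rot: [0.999, 0.039, 0.0, 0.0]
contact_force: [0.2, -0.4, -0.2]
gripper_width: 0.298
grip_force: 0.0
z 0.0376 px [317, 170, 28, 41, 883] dims [0.0601 0.096  0.0598]
foot(b) [ 0.0083 -0.0048] top(b) [ 0.1043 -0.0038] foot(w) [ 0.5898 -0.0123] yaw w 0.08257262254064344
7.8 [ 0.54481715 -0.01546145  0.04236856] tcp(b) [-0.0368 -0.0046]
```

View pics/t4.png

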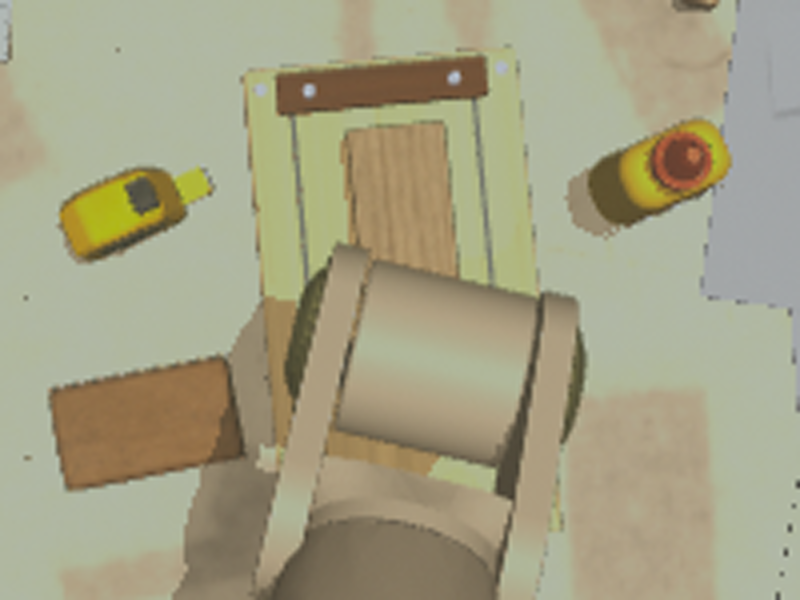

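The top end, near y=125 in the crop, is about 15 mm short of the stop's lower edge near y=110, and it is aligned with the board. I'll close the gap slowly.

```bash
python3 -m creep '[[0.004,0.0003,0,0,0.3],[0.004,0.0003,0,0,0.3],[0.003,0.0002,0,0,0.3],[0.001,0.0001,0,0,0.3],[0,0,0,0,0.3]]'
python3 -m creep '[[0.001,0.0001,0,0,0.3],[0,0,0,0,0.3]]'
python3 -m creep '[[0.001,0.0001,0,0,0.3],[0,0,0,0,0.3]]'
```

```text
time_s: 8.43
ee_pos: [0.5567, -0.0145, 0.0423]
ee_rot: [0.999, 0.039, 0.0, 0.0]
contact_force: [0.2, 0.1, 0.5]
gripper_width: 0.3
grip_force: 0.3
time_s: 8.68
ee_pos: [0.5576, -0.0144, 0.0423]
ee_rot: [0.999, 0.039, 0.0, -0.0]
contact_force: [-0.8, 0.0, 0.0]
gripper_width: 0.301
grip_force: 0.6
time_s: 8.93
ee_pos: [0.5587, -0.0143, 0.0423]
ee_rot: [0.999, 0.039, 0.0, 0.0]
contact_force: [-1.9, -0.6, 0.3]
gripper_width: 0.297
grip_force: 0.6
```

```bash
python3 -m creep '[[0.0007,0,0,0,0.3],[0,0,0,0,0.3]]'
python3 -m creep '[[0.0007,0,0,0,0.3],[0,0,0,0,0.3]]'
python3 m.py pics/t5.png
```

```text
time_s: 9.18
ee_pos: [0.5594, -0.0143, 0.0423]
ee_rot: [0.999, 0.039, 0.0, -0.0]
contact_force: [-1.5, 1.1, 1.0]
gripper_width: 0.299
grip_force: 0.8
time_s: 9.43
ee_pos: [0.56, -0.0143, 0.0423]
ee_rot: [0.999, 0.039, 0.0, -0.0]
contact_force: [-2.6, -0.4, 0.5]
gripper_width: 0.299
grip_force: 0.9
z 0.0376 px [316, 164, 28, 40, 838] dims [0.0599 0.0913 0.0596]
foot(b) [ 0.0278 -0.0049] top(b) [ 0.1191 -0.004 ] foot(w) [ 0.6093 -0.0111] yaw w 0.08255172540923764
9.475 [ 0.56001263 -0.01433728  0.04232247] tcp(b) [-0.0216 -0.0046]
```

The force is rising and the top is at 0.119, so the end butts the stop. I'll back off along the board, rise and check.

```bash
python3 -m creep '[[-0.01,-0.0007,0,0,0.3],[-0.03,-0.002,0,0,0.3],[-0.03,-0.002,0,0,0.3],[-0.03,-0.002,0.03,0,0.3],[-0.03,-0.002,0.05,0,0.3],[-0.03,-0.002,0.06,0,0.3],[0,0,0.02,0,0.3],[0,0,0,0,0.3]]'
python3 m.py pics/t6.png
```

```text
time_s: 10.48
ee_pos: [0.4021, -0.0251, 0.1992]
ee_rot: [0.999, 0.039, 0.002, 0.001]
contact_force: [-0.0, 0.1, -1.2]
gripper_width: 0.297
grip_force: 0.0
z 0.0376 px [316, 164, 30, 56, 1327] dims [0.0602 0.1298 0.0598]
foot(b) [-0.0108 -0.0049] top(b) [ 0.1191 -0.004 ] foot(w) [ 0.5708 -0.0138] yaw w 0.07937606313498768
10.525 [ 0.40181857 -0.02489742  0.19798315] tcp(b) [-0.1801 -0.0037]
```

View pics/t6.png

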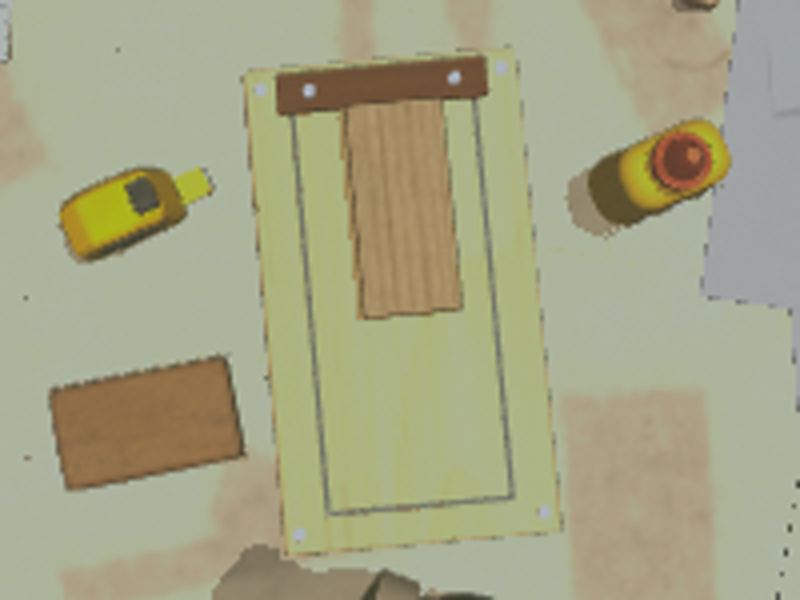

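The block's end butts against the stop at about (395,105), the block lies inside the lines, and the bystanders are unmoved.

```bash
python3 -c "
from bench import *
print(hand_in())"
```

```text
the job is handed in; nothing more can be done
None
```

The job is handed in: the offcut lies flat inside the outlined bay with its top end against the stop (measured at x = 0.119 m, stop face at 0.120 m), the gripper is clear of it, and the glue bottle, tape measure and sanding block look unmoved; `hand_in()` gave no verdict.

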